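Bring the refilled tilt-out bin home

ROBOT

A 6-joint arm with a two-finger parallel gripper is mounted at the origin on the work surface. World frame = base frame: x ahead of the robot, y to its left, z up, the work surface at z = 0. Lengths are in m, angles in rad, forces in N, time in s.
With the tool pointing down it reaches from about 0.425 to 0.95 m from the base axis. Payload 3.5 kg.
Tool frame: the origin (TCP) lies on the centre line of the jaws, within the pads' length; the fingertips stand 11 mm ahead of it and the grasp point (between the pads) lies 8 mm behind it; y points along the fingers, x is the direction in which the jaws open and shut, and the axes are right-handed (so a half turn about y gives the same grasp; the last joint's range is limited). The gripper opens to 85 mm and grips with 20 to 120 N. Pads are 22 mm wide; open, the fingers measure 114 mm over their backs; the gripper's body (76 mm by 85 mm) begins 54 mm behind the grasp point. The pads swing forward as they close: fully open they stand 13 mm farther back than shut.
Start: joints at [1.064, 0.286, 1.577, -0, 1.279, -0.15], TCP at [0.236, 0.632, 0.242] pointing down, gripper open.
Joint ranges: [-2.77, 2.77], [-0.9, 2.22], [0.21, 2.48], [-1.53, 4.67], [0.24, 2.81], [-2.84, 2.84]. Speed limits (rad/s): [2.79, 2.79, 3.14, 3.14, 3.14, 3.14].

INTERFACE

Orientations are given as a unit quaternion [x, y, z, w].
In Python, from plant import get_state, read_camera, sign_off gives the robot as it stands.
- The arm moves only by the shell command python3 -m inch 'ROWS' [FORCE]. ROWS is JSON, a list of rows, each an object of numbers: "ax", "ay", "az": the turn, a rotation vector about the tool's x, y, z in rad; "x", "y", "z": the shift along the tool's x, y, z in mm; "hand": the closure, from -1 (fully open) to 1 (shut). In form: [{"ax": .., "ay": .., "az": .., "x": .., "y": .., "z": .., "hand": ..}, ...]. A call has 1 to 5 rows; each row shifts and turns the commanded pose from where the row before left it, along the tool's axes as they then stand; what a row does not reach is not made up. A row lasts 1/12 s, in which the tool goes at most 41.7 mm and 7.16 degrees, less where a joint would pass 70% of its speed; a pose out of reach is approached as far as the arm can. A call with a gripper value outside its range is refused whole. The fingers move at their own pace and stop on an object; FORCE is the grip in N (left out, the last holds). Time passes only in rows, so rows that do not move let the fingers close. It gives the time, the measured TCP pose, the force and the opening at its end, in the units of the state.
- get_state(): the state, without advancing time (a new reading comes with each control period).
- read_camera(name): name is "scene" or "side" or "wrist"; returns a dict with "img" (480x640x3 uint8, red, green, blue), "fov_y" (degrees; the focal length in pixels is half the picture's height over the tangent of half this angle, whatever the lens; pixels are square), "cx", "cy" (the principal point, pixels), "T" (4x4, takes a point from camera to world coordinates); the wrist camera has in their place "T_tool_cam" (4x4, takes a point from camera to tool coordinates, whose origin is the TCP and whose axes are the tool frame's). Camera axes: x right, y down, z forward; pixel columns grow to the right and rows downward; lengths in m; the calibration is good to about 2 mm. The wrist camera is an equidistant fisheye: a pixel r from the principal point sees the ray r / f radians off the axis. A picture is of the moment at which its call begins: read the wrist's pose just before it. There is no depth.
- sign_off(): hands the job in, once; it reports no verdict.
The state is a dict: "time": time; "qpos": joint angles; "dq": joint speeds; "joint_efforts": joint torques, N m; "eef_pos": TCP position; "tcp_rot": TCP orientation; "contact_force": force on the tool from outside, world axes, zero at the start; "wrist_torque": the same for the moment, N m; "opening": opening from 0.0 (shut) to 1.0 (fully open).
Only numpy, scipy, OpenCV 4.12 (cv2) and the standard library are available. Lean on these libraries where they do the work, as an engineer would, in place of code of your own. Each camera call takes 0.05 s, during which the arm holds its last target. There are 200 camera calls.

TASK

Lift the tilt-out bin unit (the black bar on top is its handle) out of the filling rack, carry it to the empty home rack and keep the white bin upright all the way: once clear of the rails nothing but your balancing stops the bin from tipping over in its frame, and the robot must not touch the bin or its cartridges. Above the home rack, with everything clear over the rails, hold the frame level and the bin upright and steady for at least five seconds, then lower the unit gently between the rails until it stands on the rack's floor and let go. Leave everything else on the shelf where it is.

Things in the scene. Friction and masses are not known exactly. Their poses are not given: they have to be found in the camera images.
- frame: grey plastic carrying frame of the tilt-out bin unit, 0.35 kg: base plate 80 (x) x 198 (y) x 10 mm, two upright cheeks at y = +-91 mm (44 mm wide in x, 8 mm thick) joined at the top by the carrying bar. Origin under the centre of the base plate; z up, y along the bar. At the start it stands in the middle of the filling rack, axes parallel to the rack's
- bar (a point): centre of the black carrying bar on top of the frame, 190 mm above the frame's origin: 22 mm wide (x), 22 mm high, clear length 174 mm along the frame's y. To be gripped across its width, from above. The caps of the cartridges below it reach to 150 mm above the frame's origin: keep the fingers above them
- pivot (a point): point on the frame, on the pivot axis of the bin, 40 mm above the frame's origin; the axis runs along the frame's y. A rotary damper of 0.15 N m s/rad (nominal) acts between frame and bin; no spring, no latch, no dry friction. Turning the frame drags the bin along through the damper
- bin (a joint): tilt of the white bin in the frame (rad), 0 square to the frame, positive when its top leans to the frame's +x; stops at +-0.5. With cartridges nominal 0.5 kg (+-15 %), centre of mass 40 mm above the pivot, inertia about the pivot 0.0015 kg m2: with the frame level it topples to either side, its lean growing by a factor e in about 0.8 s. At the start it leans on one of the rails by up to 0.08
- bin_rim (a point): centre of the mouth of the white bin, 68 mm above the pivot on the bin's mid axis; its z axis is the bin's upright axis. The bin is 70 mm deep (x) at the bottom, 110 mm at the rim edge, which lies 57 to 69 mm above the pivot and is 158 mm long (y). Three upright sealant cartridges, 42 mm across, stand fixed in it and reach 110 mm above the pivot
- filling_rack: the rack the unit stands in at the start: grey floor plate 170 x 280 x 10 mm, a post at each corner (x +-66, y +-128 mm) and two level 12 mm steel retaining rails along y at x = +-66 mm, centred 112 mm above the table (top 118 mm); clear gap between them 120 mm; open on top. Fixed. Origin under the plate's centre, x across the rails, z up
- home_rack: the empty rack where the unit belongs, same as the other: grey floor plate 170 x 280 x 10 mm, a post at each corner (x +-66, y +-128 mm) and two level 12 mm steel retaining rails along y at x = +-66 mm, centred 112 mm above the table (top 118 mm); clear gap between them 120 mm; open on top. Fixed. Origin under the plate's centre, x across the rails, z up
- scraper: yellow plastic scraper lying flat, 135 mm long, 60 mm wide, 14 mm thick; origin under its middle. To be left alone
- opener: small steel cartridge opener lying flat, about 115 mm long, 26 mm wide; origin under its middle. To be left alone
- tape_roll: blue roll of tape lying flat, 96 mm across, 25 mm high; origin under its centre. To be left alone
- cap_set: clear open tray 60 x 90 x 25 mm with white nozzle caps; origin under its middle. To be left alone
- cleaner: blue aerosol can of cleaner with a red cap, 67 mm across, 190 mm tall, standing; origin under its middle. To be left alone
- jar: glass jar, 70 mm across, 85 mm tall, standing; origin under its middle. To be left alone

How it is judged:
On the way, in this order (a step that is already met when the one before it is completed fails the run):
1. the unit is lifted clear above the rails of the filling rack with the bin upright (z of frame in the frame of filling_rack above 0.118 m and angle between bin_rim's own z axis and vertical below 0.3 rad), for 0.1 s.
2. clear above the rails over the home rack the frame is kept level and the bin upright and steady for 5 s (horizontal distance between frame and home_rack below 0.05 m and z of frame in the frame of home_rack above 0.118 m and angle between bin_rim's own z axis and vertical below 0.12 rad and angle between frame's own z axis and vertical below 0.15 rad), for 5 s.
At the end, for the whole second after the job is handed in: The unit stands level on the floor of the home rack between its rails, within 30 mm of its middle and 0.15 rad of its direction, released and at rest, with the bin upright or leaning lightly on a rail (under 0.2 rad) (z of frame in the frame of home_rack between 0.006 and 0.016 m and horizontal distance between frame and home_rack below 0.03 m and angle between the y axis of frame and the y axis of home_rack, either way round below 0.15 rad and angle between frame's own z axis and vertical below 0.05 rad and angle between bin_rim's own z axis and vertical below 0.2 rad and linear speed of frame below 0.03 m/s and angular speed of frame below 0.15 rad/s); the robot touches nothing.
It fails at once if the bin tips over (more than 0.35 rad from upright) (angle between bin_rim's own z axis and vertical above 0.35 rad).
It fails at once if the robot touches the bin or its cartridges (contact force between any of the fingers, the arm and bin above 0.02 N).
It fails at once if the unit is slammed into a rack (over 90 N) (contact force between frame and home_rack above 90 N or contact force between frame and filling_rack above 90 N).
It fails at once if another thing on the shelf is moved by more than 30 mm (distance of any of scraper, opener, tape_roll, cap_set, cleaner, jar from where it was at the start of the episode above 0.03 m).
It also fails if it takes over 61 s, if anything falls off the work surface, if the arm or the gripper's body presses on something with over 40 N, if the wrist force passes 120 N, or if a joint passes its speed limit or range.

## Working session

There is one attempt and no reset: what is moved stays moved. The work goes in short steps, Python scripts to look and compute and a shell command to move; the robot and the scene stay as the last step left them, time stands still between calls to the robot, and variables do not carry over. Pictures are saved under pics/ and viewed, about 8 in all and at most 12, crops included, and the job is handed in when it is done.

```bash
mkdir -p pics; ls; cat > h.py <<'E'
import numpy as np, cv2
from plant import get_state, read_camera
def shot(n,f):
    c=read_camera(n); cv2.imwrite('pics/'+f,c['img'][:,:,::-1]); np.savez('pics/'+f+'.npz',**c); return c
def ray(c,u,v):
    f=240/np.tan(np.radians(float(c['fov_y']))/2)
    d=np.array([(u-c['cx'])/f,(v-c['cy'])/f,1.]); T=c['T']; return T[:3,3],T[:3,:3]@d
def onz(c,u,v,z):
    o,d=ray(c,u,v); return o+d*(z-o[2])/d[2]
def proj(c,P):
    f=240/np.tan(np.radians(float(c['fov_y']))/2)
    p=(np.asarray(P)-c['T'][:3,3])@c['T'][:3,:3]; return p[...,:2]/p[...,2:]*f+[c['cx'],c['cy']]
E
python3 - <<'E'
from h import *
for n in('scene','side'):
    c=shot(n,n+'0.png'); print(n,c['fov_y'],c['cx'],c['cy'],c['T'].round(3).tolist())
print(get_state())
E
```

```text
pics
scene 44.51581844533381 312.54120659884285 244.70953202664475 [[-0.221, 0.827, -0.518, 1.125], [0.975, 0.181, -0.126, 0.136], [-0.011, -0.533, -0.846, 1.157], [0.0, 0.0, 0.0, 1.0]]
side 57.08462898074623 328.229041836646 244.1535114436812 [[0.789, -0.373, 0.488, 0.15], [-0.614, -0.47, 0.633, -0.509], [-0.007, -0.8, -0.6, 0.623], [0.0, 0.0, 0.0, 1.0]]
{'time': 0.1, 'qpos': array([ 1.06401486e+00,  2.87136652e-01,  1.57804980e+00,  2.25777707e-05,
        1.27861926e+00, -1.50017609e-01]), 'dq': array([-0.00182987, -0.00020144, -0.00403635, -0.00239788, -0.00027365,
       -0.00063261]), 'joint_efforts': array([ 1.83160300e-03, -4.07298017e+01, -2.93701315e+01, -6.92504818e-05,
        3.39111393e-03,  8.98332161e-06]), 'eef_pos': array([0.23543243, 0.63199011, 0.24103536]), 'tcp_rot': array([ 0.58112411,  0.40263968, -0.40405071, -0.58044731]), 'contact_force': array([ 0.56465328, -0.80371727, -0.88850226]), 'wrist_torque': array([-0.01094204, -0.0352493 , -0.01002835]), 'opening': 0.9962330647790086}
```

View pics/scene0.png

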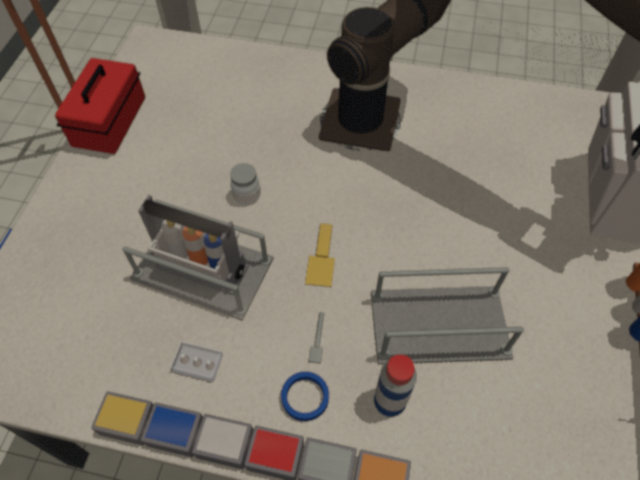

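View pics/side0.png

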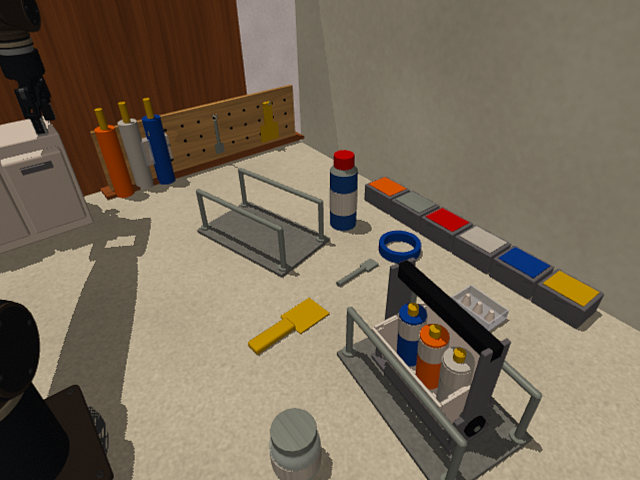

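```bash
python3 - <<'E'
import cv2,numpy as np
i=cv2.imread('pics/scene0.png')
a=cv2.resize(i[190:320,115:280],None,fx=4.5,fy=4.5,interpolation=cv2.INTER_CUBIC)
b=cv2.resize(i[255:370,362:527],None,fx=4.5,fy=4.5,interpolation=cv2.INTER_CUBIC)
cv2.imwrite('pics/a.png',a);cv2.imwrite('pics/b.png',b)
E
```

```text
(no output)
```

View pics/a.png

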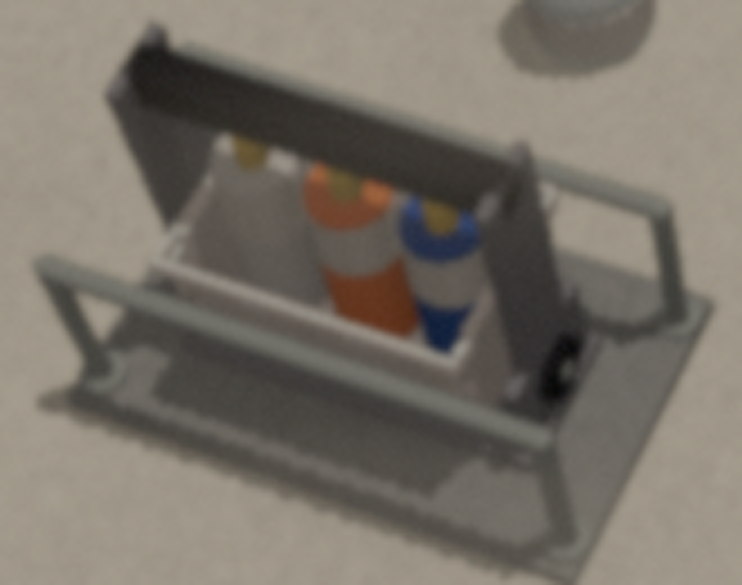

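View pics/b.png

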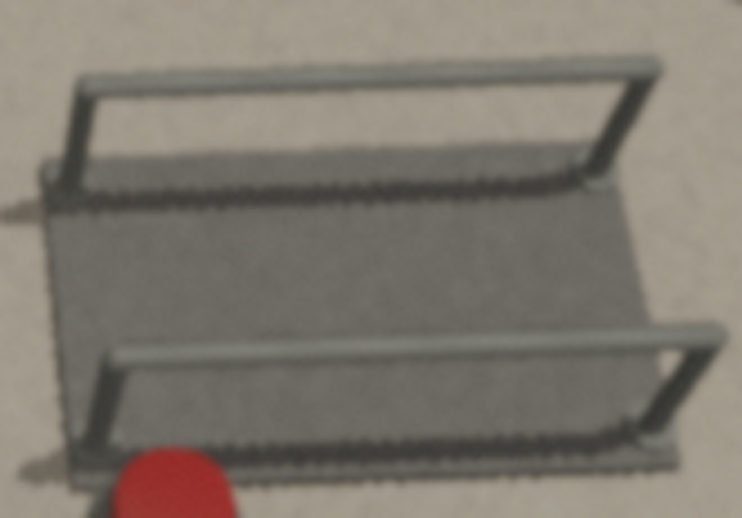

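```bash
python3 - <<'E'
from h import *
c=dict(np.load('pics/scene0.png.npz'))
from scipy.optimize import least_squares
def fit(name,off,pts,locs,zs,x0):
    uv=np.array(pts)/4.5+off
    def P(p):
        x,y,t=p; R=np.array([[np.cos(t),-np.sin(t)],[np.sin(t),np.cos(t)]])
        return np.c_[np.array(locs)@R.T+[x,y],zs]
    f=lambda p:(proj(c,P(p))-uv).ravel()
    r=least_squares(f,x0); print(name,r.x.round(4),f(r.x).round(1))
    return r.x
# rack x toward world +x (front= +x)
L=.133
A=fit('fill',[115,190],[(45,268),(550,440),(668,205),(712,303)],[(.066,-L),(.066,L),(-.066,L),(-.085,.14)],[.112]*3+[.01],[.5,-.25,-.1])
B=fit('home',[362,255],[(85,85),(655,68),(108,358),(722,335),(45,180),(75,485)],[(-.066,-L),(-.066,L),(.066,-L),(.066,L),(-.085,-.14),(.085,-.14)],[.112]*4+[.01]*2,[.6,.25,0])
for n,u,v,z in[('jar',244,170,.085),('cleaner',400,368,.19),('tape',305,395,.02),('scraper',322,255,.01)]: print(n,onz(c,u,v,z).round(3))
t=A[2];R=np.array([[np.cos(t),-np.sin(t)],[np.sin(t),np.cos(t)]])
for l in(-.087,.087): print('bar end px crop',((proj(c,np.r_[A[:2]+R@[0,l],.21])-[115,190])*4.5).round())
c2=dict(np.load('pics/side0.png.npz'))
for l in(-.087,.087): print('bar end px side',proj(c2,np.r_[A[:2]+R@[0,l],.21]).round())
for n,X in(('A',A),('B',B)):
  t=X[2];R=np.array([[np.cos(t),-np.sin(t)],[np.sin(t),np.cos(t)]])
  for l in[(-.066,-L),(-.066,L),(.066,-L),(.066,L)]: print(n,proj(c2,np.r_[X[:2]+R@l,.112]).round())
from scipy.spatial.transform import Rotation as Ro
print(Ro.from_quat(get_state()['tcp_rot']).as_matrix().round(3), np.linalg.norm(A[:2]),np.linalg.norm(B[:2]))
E
```

```text
fill [ 0.5342 -0.2659 -0.1439] [-1.8 -0.7  0.7  0.6  0.6  1.4  0.5 -1.7]
home [0.5569 0.2742 0.2627] [-1.9  1.4  1.3 -0.1 -0.1  0.8  1.5  0.1 -1.  -4.5  0.1  1.4]
jar [ 0.3   -0.227  0.085]
cleaner [0.745 0.194 0.19 ]
tape [0.774 0.029 0.02 ]
scraper [ 0.445 -0.008  0.01 ]
bar end px crop [141.  62.]
bar end px crop [494. 176.]
bar end px side [495. 342.]
bar end px side [405. 263.]
A [466. 444.]
A [349. 307.]
A [541. 396.]
A [414. 280.]
B [284. 228.]
B [198. 189.]
B [323. 201.]
B [239. 168.]
[[ 0.349 -0.001 -0.937]
 [ 0.937 -0.002  0.349]
 [-0.002 -1.     0.   ]] 0.5967413280832795 0.6207746498317378
```

```bash

R='' ; python3 -m inch '[{"ay":0.1235,"y":-6},{"ay":0.1235,"y":-6},{"ay":0.1235,"y":-6},{"ay":0.1235,"y":-6},{"ay":0.1235,"y":-6}]' >/dev/null
python3 -m inch '[{"ay":0.1235,"y":-6},{"ay":0.1235,"y":-6},{"ay":0.1235,"y":-6},{"ay":0.1235,"y":-6},{"ay":0.1235,"y":-6}]'
python3 -m inch '[{"ay":0.123},{"x":30,"z":-28},{"x":30,"z":-28},{"x":30,"z":-28},{"x":30,"z":-28}]' 
python3 -m inch '[{"x":30,"z":-28},{"x":30,"z":-28},{"x":30,"z":-28},{"x":30,"z":-28},{"x":30,"z":-28}]' 
python3 -m inch '[{"x":30,"z":-28},{"x":8.3,"z":-37.7},{"x":8.3,"z":-37.7},{"x":8.3,"z":-37.7},{"x":8.3,"z":-37.7}]' 
python3 -m inch '[{"x":8.3,"z":-37.7},{"x":8.3,"z":-37.7},{"x":8.3,"z":-37.7},{"x":8.3,"z":-37.7},{"x":8.3,"z":-37.7}]' 
python3 -m inch '[{"x":8.3,"z":-37.7},{"x":8.3,"z":-37.7},{"x":8.3,"z":-37.7},{"x":8.3,"z":-37.7},{}]' 
python3 - <<'E'
from h import *
s=get_state(); c=read_camera('wrist'); cv2.imwrite('pics/w1.png',c['img'][:,:,::-1]); np.savez('pics/w1.npz',**c,p=s['eef_pos'],q=s['tcp_rot'])
print(s['time'],s['eef_pos'],s['tcp_rot'],s['qpos']); print(c['fov_y'],c['cx'],c['cy'],c['T_tool_cam'].round(4))
E
```

```text
0.1 [0.23543243 0.63199011 0.24103536] [ 0.58112411  0.40263968 -0.40405071 -0.58044731] [ 1.06401486e+00  2.87136652e-01  1.57804980e+00  2.25777707e-05
  1.27861926e+00 -1.50017609e-01]
65.70646984690485 321.74349813357196 234.33766358575073 [[ 1.000e+00  8.000e-04 -0.000e+00 -3.000e-04]
 [ 3.000e-04 -2.731e-01  9.620e-01 -1.309e-01]
 [ 7.000e-04 -9.620e-01 -2.731e-01  7.030e-02]
 [ 0.000e+00  0.000e+00  0.000e+00  1.000e+00]]validation failed for argument at $[0]...
validation failed for argument at $[0]...
validation failed for argument at $[0]...
validation failed for argument at $[0]...
validation failed for argument at $[0]...
validation failed for argument at $[0]...
validation failed for argument at $[0]...
```

View pics/w1.png

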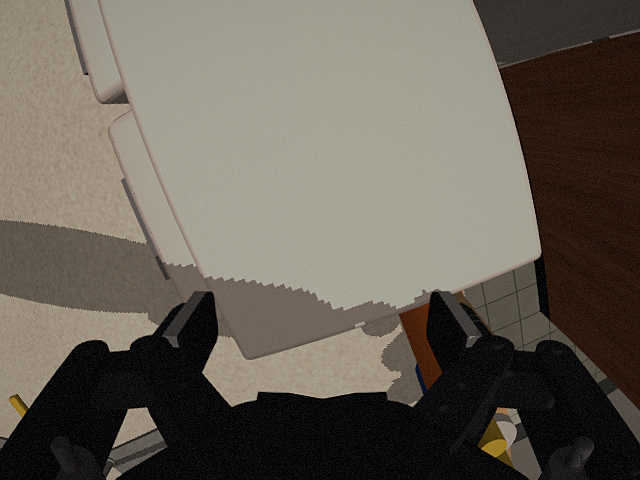

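```bash

python3 -m inch '[{"ax":0,"ay":0.1235,"az":0,"x":0,"y":-6,"z":0,"hand":-1},{"ax":0,"ay":0.1235,"az":0,"x":0,"y":-6,"z":0,"hand":-1},{"ax":0,"ay":0.1235,"az":0,"x":0,"y":-6,"z":0,"hand":-1},{"ax":0,"ay":0.1235,"az":0,"x":0,"y":-6,"z":0,"hand":-1},{"ax":0,"ay":0.1235,"az":0,"x":0,"y":-6,"z":0,"hand":-1}]'
python3 -m inch '[{"ax":0,"ay":0.1235,"az":0,"x":0,"y":-6,"z":0,"hand":-1},{"ax":0,"ay":0.1235,"az":0,"x":0,"y":-6,"z":0,"hand":-1},{"ax":0,"ay":0.1235,"az":0,"x":0,"y":-6,"z":0,"hand":-1},{"ax":0,"ay":0.1235,"az":0,"x":0,"y":-6,"z":0,"hand":-1},{"ax":0,"ay":0.1235,"az":0,"x":0,"y":-6,"z":0,"hand":-1}]'
python3 -m inch '[{"ax":0,"ay":0.123,"az":0,"x":0,"y":0,"z":0,"hand":-1},{"ax":0,"ay":0,"az":0,"x":30,"y":0,"z":-28,"hand":-1},{"ax":0,"ay":0,"az":0,"x":30,"y":0,"z":-28,"hand":-1},{"ax":0,"ay":0,"az":0,"x":30,"y":0,"z":-28,"hand":-1},{"ax":0,"ay":0,"az":0,"x":30,"y":0,"z":-28,"hand":-1}]'
```

```text
time: 0.57
eef_pos: [0.2356, 0.6323, 0.272]
tcp_rot: [0.677, 0.205, -0.206, -0.676]
contact_force: [-0.1, 0.5, -0.5]
opening: 1.005
time: 0.98
eef_pos: [0.2356, 0.6323, 0.302]
tcp_rot: [0.707, -0.01, 0.009, -0.707]
contact_force: [-0.0, -0.1, 0.0]
opening: 1.0
time: 1.4
eef_pos: [0.3388, 0.503, 0.3018]
tcp_rot: [0.706, -0.051, 0.05, -0.705]
contact_force: [0.9, -0.1, 0.3]
opening: 1.002
```

```bash

python3 -m inch '[{"ax":0,"ay":0,"az":0,"x":22,"y":0,"z":-34,"hand":-1},{"ax":0,"ay":0,"az":0,"x":22,"y":0,"z":-34,"hand":-1},{"ax":0,"ay":0,"az":0,"x":22,"y":0,"z":-34,"hand":-1},{"ax":0,"ay":0,"az":0,"x":22,"y":0,"z":-34,"hand":-1},{"ax":0,"ay":0,"az":0,"x":22,"y":0,"z":-34,"hand":-1}]'
python3 -m inch '[{"ax":0,"ay":0,"az":0,"x":12,"y":0,"z":-38,"hand":-1},{"ax":0,"ay":0,"az":0,"x":12,"y":0,"z":-38,"hand":-1},{"ax":0,"ay":0,"az":0,"x":12,"y":0,"z":-38,"hand":-1},{"ax":0,"ay":0,"az":0,"x":12,"y":0,"z":-38,"hand":-1},{"ax":0,"ay":0,"az":0,"x":12,"y":0,"z":-38,"hand":-1}]'
python3 -m inch '[{"ax":0,"ay":0,"az":0,"x":12,"y":0,"z":-38,"hand":-1},{"ax":0,"ay":0,"az":0,"x":12,"y":0,"z":-38,"hand":-1},{"ax":0,"ay":0,"az":0,"x":12,"y":0,"z":-38,"hand":-1},{"ax":0,"ay":0,"az":0,"x":12,"y":0,"z":-38,"hand":-1},{"ax":0,"ay":0,"az":0,"x":12,"y":0,"z":-38,"hand":-1}]'
python3 -m inch '[{"ax":0,"ay":0,"az":0,"x":15,"y":0,"z":-37,"hand":-1},{"ax":0,"ay":0,"az":0,"x":15,"y":0,"z":-37,"hand":-1},{"ax":0,"ay":0,"az":0,"x":15,"y":0,"z":-37,"hand":-1},{"ax":0,"ay":0,"az":0,"x":15,"y":0,"z":-37,"hand":-1},{"ax":0,"ay":0,"az":0,"x":15,"y":0,"z":-35,"hand":-1}]'
python3 - <<'E'
from h import *
s=get_state(); c=read_camera('wrist'); cv2.imwrite('pics/w2.png',c['img'][:,:,::-1]); np.savez('pics/w2.npz',**c,p=s['eef_pos'],q=s['tcp_rot'])
print(s['time'],s['eef_pos'],s['tcp_rot'],s['qpos'])
E
```

```text
time: 1.82
eef_pos: [0.4231, 0.3185, 0.302]
tcp_rot: [0.705, -0.051, 0.051, -0.705]
contact_force: [0.4, -0.1, 0.8]
opening: 1.001
time: 2.23
eef_pos: [0.4546, 0.122, 0.3021]
tcp_rot: [-0.705, 0.051, -0.051, 0.705]
contact_force: [0.5, 0.5, 0.7]
opening: 0.999
time: 2.65
eef_pos: [0.4868, -0.0748, 0.3022]
tcp_rot: [-0.705, 0.051, -0.051, 0.705]
contact_force: [0.4, 0.2, 0.7]
opening: 1.005
time: 3.07
eef_pos: [0.5349, -0.2669, 0.3019]
tcp_rot: [-0.705, 0.051, -0.051, 0.705]
contact_force: [0.4, 0.8, 1.5]
opening: 0.999
3.0667 [ 0.53490133 -0.26693865  0.30187997] [-0.70516152  0.0512997  -0.05096058  0.70534998] [-6.32464629e-01  7.75444050e-02  1.70739011e+00 -2.96694817e-05
  1.35720604e+00 -4.87714132e-01]
```

View pics/w2.png

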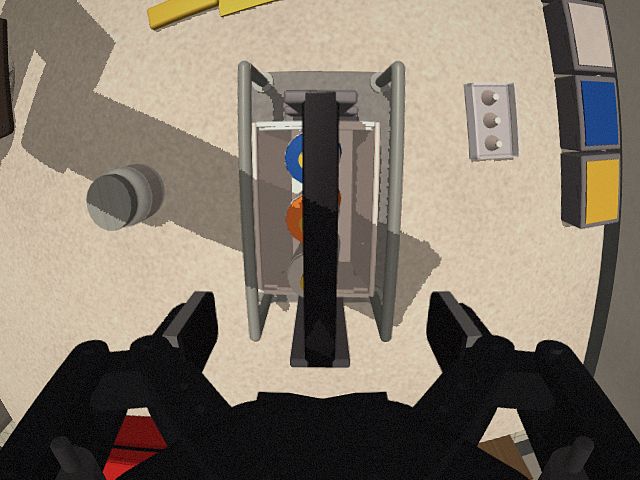

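```bash
cat >> h.py <<'E'
from scipy.spatial.transform import Rotation as Ro
def wf(c): return 240/np.tan(np.radians(float(c['fov_y']))/2)
def wproj(c,P): # tool coords (m) -> px
    T=c['T_tool_cam']; p=(np.asarray(P)-T[:3,3])@T[:3,:3]
    rho=np.hypot(p[...,0],p[...,1]); a=np.arctan2(rho,p[...,2])
    return p[...,:2]/rho[...,None]*a[...,None]*wf(c)+[c['cx'],c['cy']]
def wray(c,u,v):
    d=np.array([u-c['cx'],v-c['cy']])/wf(c); r=np.hypot(*d)
    return c['T_tool_cam'][:3,3], c['T_tool_cam'][:3,:3]@np.r_[np.sin(r)/r*d,np.cos(r)]
def wony(c,u,v,y):
    o,d=wray(c,u,v); return o+d*(y-o[1])/d[1]
E
python3 - <<'E'
from h import *
c=dict(np.load('pics/w2.npz')); p=c['p']; R=Ro.from_quat(c['q']).as_matrix(); print(R.round(4))
def w(n,u,v,z):
    t=wony(c,u,v,p[2]-z); print(n,(t*1000).round(1),(p+R@t).round(4))
w('bar far',320,95,.211); w('bar near',321,365,.211)
w('barL',304,200,.211);w('barR',338,200,.211)
w('railL',245,110,.112);w('railL',252,300,.112);w('railR',396,110,.112);w('railR',388,300,.112)
w('rimL',253,124,.115);w('rimR',380,124,.115);w('rimL',259,293,.115);w('rimR',377,293,.115)
E
```

```text
[[ 9.895e-01 -5.000e-04  1.442e-01]
 [-1.442e-01  3.000e-04  9.895e-01]
 [-5.000e-04 -1.000e+00  2.000e-04]]
bar far [-2.2 90.9 91. ] [ 0.5459 -0.1765  0.211 ]
bar near [ -1.5  90.9 -92. ] [ 0.5201 -0.3577  0.211 ]
barL [-11.8  90.9  27.8] [ 0.5272 -0.2377  0.211 ]
barR [ 8.8 90.9 27.9] [ 0.5476 -0.2406  0.211 ]
railL [-67.2 189.9  89.2] [ 0.4812 -0.1689  0.1121]
railL [-68.5 189.9 -88. ] [ 0.4543 -0.3441  0.112 ]
railR [ 62.7 189.9  89.2] [ 0.6097 -0.1877  0.112 ]
railR [ 63.  189.9 -87.8] [ 0.5845 -0.3629  0.1119]
rimL [-59.7 186.9  76.6] [ 0.4868 -0.1825  0.115 ]
rimR [ 48.3 186.9  76.4] [ 0.5937 -0.1983  0.115 ]
rimL [-60.5 186.9 -79. ] [ 0.4635 -0.3363  0.115 ]
rimR [ 51.3 186.9 -78.8] [ 0.5742 -0.3522  0.115 ]
```

```bash

python3 -m inch '[{"ax":0,"ay":0,"az":0,"x":-2,"y":25,"z":0,"hand":-1},{"ax":0,"ay":0,"az":0,"x":0,"y":25,"z":0,"hand":-1},{"ax":0,"ay":0,"az":0,"x":0,"y":25,"z":0,"hand":-1},{"ax":0,"ay":0,"az":0,"x":0,"y":20,"z":0,"hand":-1},{"ax":0,"ay":0,"az":0,"x":0,"y":14,"z":0,"hand":-1}]'
python3 -m inch '[{"ax":0,"ay":0,"az":0,"x":0,"y":0,"z":0,"hand":0.3},{"ax":0,"ay":0,"az":0,"x":0,"y":0,"z":0,"hand":1},{"ax":0,"ay":0,"az":0,"x":0,"y":0,"z":0,"hand":1},{"ax":0,"ay":0,"az":0,"x":0,"y":0,"z":0,"hand":1},{"ax":0,"ay":0,"az":0,"x":0,"y":0,"z":0,"hand":1}]' 80
python3 -m inch '[{"ax":0,"ay":0,"az":0,"x":0,"y":0,"z":0,"hand":1},{"ax":0,"ay":0,"az":0,"x":0,"y":0,"z":0,"hand":1},{"ax":0,"ay":0,"az":0,"x":0,"y":0,"z":0,"hand":1},{"ax":0,"ay":0,"az":0,"x":0,"y":0,"z":0,"hand":1},{"ax":0,"ay":0,"az":0,"x":0,"y":0,"z":0,"hand":1}]' 80
python3 - <<'E'
from h import *
s=get_state(); c=read_camera('wrist'); cv2.imwrite('pics/w3.png',c['img'][:,:,::-1]); np.savez('pics/w3.npz',**c,p=s['eef_pos'],q=s['tcp_rot'])
print(s['time'],s['eef_pos'],s['tcp_rot'],s['contact_force'],s['wrist_torque'])
E
```

```text
time: 3.53
eef_pos: [0.5318, -0.2635, 0.1901]
tcp_rot: [-0.704, 0.052, -0.05, 0.706]
contact_force: [0.1, 0.5, 0.3]
opening: 1.0
time: 3.95
eef_pos: [0.5338, -0.2649, 0.1951]
tcp_rot: [0.706, -0.05, 0.052, -0.705]
contact_force: [-0.2, -0.7, 1.3]
opening: 0.301
time: 4.37
eef_pos: [0.5342, -0.265, 0.1953]
tcp_rot: [0.706, -0.05, 0.052, -0.705]
contact_force: [2.5, 1.4, 5.7]
opening: 0.239
4.3667 [ 0.53422972 -0.26495375  0.19527548] [ 0.70585088 -0.04958837  0.05208029 -0.70470076] [2.45951933 1.40461209 5.68109735] [ 0.03662066 -0.16969297  0.03382598]
```

View pics/w3.png

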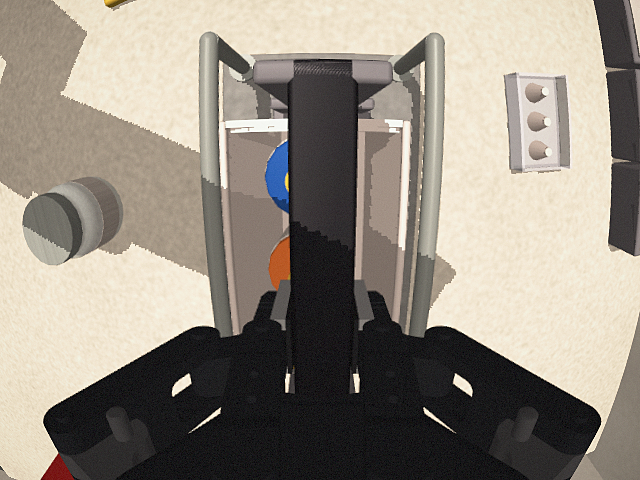

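```bash
cat > meas.py <<'E'
from h import *
import sys
PHI0=0.0; HOME=np.array([.5569,.2742]); HY=.2627
def ext(m,r0,r1):  # outer edges left/right of the bar, mean of extreme rows
    m=m.copy(); m[:r0]=0; m[r1:]=0; m[:,:235]=0; m[:,410:]=0
    m=cv2.morphologyEx(m,cv2.MORPH_OPEN,np.ones((3,3),np.uint8))
    o=[]
    for sl,fn in((slice(235,322),'L'),(slice(322,410),'R')):
        cols=np.where((m[:,sl]>0).sum(0)>=5)[0]
        o.append(np.nan if len(cols)<3 else sl.start+(cols[0]-.5 if fn=='L' else cols[-1]+.5))
    return o
def run(img,q,p,c):
    R=Ro.from_quat(q).as_matrix(); phi=-np.arcsin(R[2,0])-PHI0
    hsv=cv2.cvtColor(img,cv2.COLOR_RGB2HSV)
    bl=cv2.inRange(hsv,(105,120,50),(130,255,255)); og=cv2.inRange(hsv,(5,150,90),(18,255,255))
    zs=[]; raw=[]
    for m,r0,r1,fy in((bl,130,220,.05),(og,222,300,.0)):
        for s,u in zip((-1,1),ext(m,r0,r1)):
            raw.append(u)
            g=np.linspace(-.45,.45,181)
            U=wproj(c,np.c_[.0006+.108*np.sin(g)+s*.0205,.1853-.04-.108*np.cos(g),0*g+fy])[:,0]
            zs.append(np.interp(u,U,g) if u==u else np.nan)
    return phi,np.array(zs),raw,R
if __name__=='__main__':
    s=get_state(); c=read_camera('wrist')
    phi,zs,raw,R=run(c['img'],s['tcp_rot'],s['eef_pos'],c)
    z=np.nanmedian(zs); yaw=np.arctan2(R[1,0],R[0,0]); d=np.r_[HOME-s['eef_pos'][:2],0]
    print('t %.2f phi %.3f roll %.3f z %.3f THETA %.3f'%(s['time'],phi,np.arcsin(R[2,2]),z,z+phi),zs.round(3),raw)
    print('pos',s['eef_pos'].round(4),'F',s['contact_force'].round(1),'home in tool mm',(R.T@d*1000).round(1),'yaw left',round(HY-yaw,3))
    if len(sys.argv)>1: cv2.imwrite('pics/'+sys.argv[1],c['img'][:,:,::-1])
E
python3 - <<'E'
from meas import *
c=dict(np.load('pics/w3.npz'));phi,zs,raw,R=run(c['img'],c['q'],c['p'],c);print(phi,zs.round(3),raw)
E
python3 meas.py
```

```text
-0.003631908730597765 [-0.064    nan -0.068    nan] [np.float64(265.5), nan, np.float64(268.5), nan]
t 4.42 phi -0.004 roll -0.001 z -0.068 THETA -0.072 [-0.069    nan -0.068    nan] [np.float64(264.5), nan, np.float64(268.5), nan]
pos [ 0.5342 -0.265   0.1953] F [1.7 1.3 5.2] home in tool mm [-54.9  -0.9 536.9] yaw left 0.407
```

```bash

python3 -m inch '[{"ax":0,"ay":0,"az":0,"x":0,"y":-12,"z":0,"hand":1},{"ax":0,"ay":0,"az":0.09,"x":12.5,"y":-12,"z":0,"hand":1},{"ax":0,"ay":0,"az":0,"x":-3,"y":-35,"z":0,"hand":1},{"ax":0,"ay":0,"az":0,"x":-3,"y":-37,"z":0,"hand":1},{"ax":0,"ay":0,"az":0,"x":-3,"y":-37,"z":0,"hand":1}]' 100
python3 meas.py w4.png
```

```text
time: 4.88
eef_pos: [0.5448, -0.2653, 0.3223]
tcp_rot: [-0.7, 0.086, -0.015, 0.709]
contact_force: [0.7, -1.1, -6.9]
opening: 0.238
t 4.88 phi 0.100 roll 0.005 z -0.020 THETA 0.080 [-0.007 -0.033 -0.007 -0.033] [np.float64(278.5), np.float64(362.5), np.float64(281.5), np.float64(359.5)]
pos [ 0.5448 -0.2653  0.3223] F [ 0.7 -1.1 -6.9] home in tool mm [-64.8   9.2 535.7] yaw left 0.406
```

```bash
sed -i 's/s\*\.0205/s*.0191/' meas.py
python3 -m inch '[{"ax":0,"ay":0,"az":-0.065,"x":-9.4,"y":-8,"z":0,"hand":1},{"ax":0,"ay":-0.02,"az":0,"x":-3,"y":0,"z":18,"hand":1},{"ax":0,"ay":-0.027,"az":0,"x":-3.8,"y":0,"z":36,"hand":1},{"ax":0,"ay":-0.027,"az":0,"x":-2.8,"y":0,"z":36,"hand":1},{"ax":0,"ay":-0.027,"az":0,"x":-1.8,"y":0,"z":36,"hand":1}]'
python3 meas.py
```

```text
time: 5.35
eef_pos: [0.5372, -0.1366, 0.3321]
tcp_rot: [-0.705, 0.027, -0.004, 0.709]
contact_force: [-0.1, 0.0, -8.5]
opening: 0.238
t 5.35 phi 0.032 roll 0.006 z 0.004 THETA 0.037 [0.009 0.001 0.002 0.007] [np.float64(285.5), np.float64(367.5), np.float64(286.5), np.float64(365.5)]
pos [ 0.5372 -0.1366  0.3321] F [-0.1  0.  -8.5] home in tool mm [  2.    2.2 411.3] yaw left 0.306
```

```bash

python3 -m inch '[{"ax":0,"ay":-0.027,"az":-0.045,"x":-6.3,"y":0,"z":36,"hand":1},{"ax":0,"ay":-0.027,"az":0,"x":1.1,"y":0,"z":36,"hand":1},{"ax":0,"ay":-0.027,"az":0,"x":2.1,"y":0,"z":36,"hand":1},{"ax":0,"ay":-0.027,"az":0,"x":3.1,"y":0,"z":36,"hand":1},{"ax":0,"ay":-0.027,"az":0,"x":4,"y":0,"z":36,"hand":1}]'
python3 meas.py
```

```text
time: 5.82
eef_pos: [0.5392, 0.0436, 0.3333]
tcp_rot: [-0.706, -0.037, 0.028, 0.707]
contact_force: [-0.4, 0.3, -7.5]
opening: 0.238
t 5.82 phi -0.013 roll 0.001 z 0.017 THETA 0.004 [  nan 0.018   nan 0.016] [nan, np.float64(371.5), nan, np.float64(367.5)]
pos [0.5392 0.0436 0.3333] F [-0.4  0.3 -7.5] home in tool mm [ 39.    0.8 227.9] yaw left 0.17
```

```bash

python3 -m inch '[{"ax":0,"ay":-0.027,"az":-0.02,"x":3.2,"y":0,"z":35.6,"hand":1},{"ax":0,"ay":-0.027,"az":0,"x":7.1,"y":0,"z":35.4,"hand":1},{"ax":0,"ay":-0.027,"az":0,"x":8.2,"y":0,"z":35,"hand":1},{"ax":0,"ay":-0.027,"az":0,"x":9.2,"y":0,"z":35,"hand":1},{"ax":0,"ay":-0.027,"az":0,"x":10.1,"y":0,"z":34.7,"hand":1}]'
python3 meas.py
```

```text
time: 6.28
eef_pos: [0.5514, 0.2226, 0.3344]
tcp_rot: [0.703, 0.092, -0.069, -0.702]
contact_force: [0.3, 0.6, -7.8]
opening: 0.238
t 6.28 phi -0.033 roll -0.005 z 0.024 THETA -0.009 [  nan 0.022   nan 0.025] [nan, np.float64(372.5), nan, np.float64(369.5)]
pos [0.5514 0.2226 0.3344] F [ 0.3  0.6 -7.8] home in tool mm [17.1  0.3 49. ] yaw left 0.034
```

```bash

python3 -m inch '[{"ax":0,"ay":-0.02,"az":0,"x":10,"y":0,"z":30,"hand":1},{"ax":0,"ay":-0.014,"az":-0.025,"x":2.5,"y":0,"z":19,"hand":1},{"ax":0,"ay":0,"az":0,"x":0,"y":0,"z":0,"hand":1}]'
python3 meas.py w5.png
```

```text
time: 6.58
eef_pos: [0.5514, 0.2757, 0.3343]
tcp_rot: [-0.699, -0.114, 0.073, 0.703]
contact_force: [-1.2, 0.6, -7.9]
opening: 0.237
t 6.58 phi -0.058 roll -0.002 z 0.044 THETA -0.014 [  nan 0.044   nan 0.044] [nan, np.float64(377.5), nan, np.float64(373.5)]
pos [0.5514 0.2757 0.3343] F [-1.2  0.6 -7.9] home in tool mm [ 4.9  0.3 -2.9] yaw left -0.002
```

View pics/w5.png

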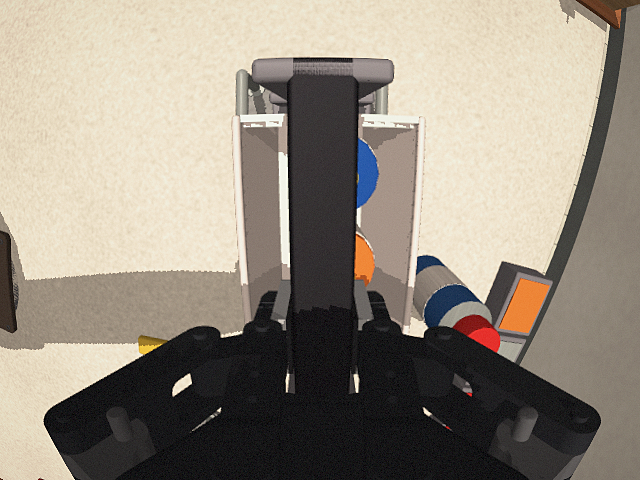

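```bash

python3 -m inch '[{"ax":0,"ay":0,"az":-0.005,"x":-0.7,"y":0,"z":0,"hand":1},{"ax":0,"ay":0,"az":0,"x":0,"y":0,"z":0,"hand":1},{"ax":0,"ay":0,"az":0,"x":0,"y":0,"z":0,"hand":1},{"ax":0,"ay":0,"az":0,"x":0,"y":0,"z":0,"hand":1},{"ax":0,"ay":0,"az":0,"x":0,"y":0,"z":0,"hand":1}]'
python3 meas.py
python3 - <<'E'
from h import *
c=dict(np.load('pics/w3.npz')); p=np.array([.5514,.2757,.3343]); R=Ro.from_quat([-.699,-.114,.073,.703]).as_matrix()
for u,v in((243,78),(382,95),(243,70)):
    o,d=wray(c,u,v); o=p+R@o; d=R@d; P=o+d*(.112-o[2])/d[2]; t=.2627
    q=P[:2]-[.5569,.2742]; print(P.round(4),'in home rack',(q@[np.cos(t),np.sin(t)]).round(4),(q@[-np.sin(t),np.cos(t)]).round(4))
E
```

```text
time: 7.05
eef_pos: [0.5535, 0.2712, 0.3379]
tcp_rot: [-0.7, -0.116, 0.067, 0.702]
contact_force: [0.7, -0.3, -8.5]
opening: 0.239
t 7.05 phi -0.069 roll -0.006 z 0.053 THETA -0.017 [  nan 0.052   nan 0.053] [nan, np.float64(379.5), nan, np.float64(375.5)]
pos [0.5535 0.2712 0.3379] F [ 0.7 -0.3 -8.5] home in tool mm [4.1 0.3 2.1] yaw left 0.003
[0.4598 0.3766 0.112 ] in home rack -0.0672 0.1241
[0.5906 0.3952 0.112 ] in home rack 0.0639 0.1081
[0.4577 0.3842 0.112 ] in home rack -0.0672 0.132
```

```bash
sed -i 's/^PHI0=0.0/PHI0=-0.025/' meas.py
python3 -m inch '[{"ax":0,"ay":0,"az":-0.04,"x":-5.8,"y":0,"z":0,"hand":1},{"ax":0,"ay":0,"az":0,"x":0,"y":0,"z":0,"hand":1},{"ax":0,"ay":0,"az":0,"x":0,"y":0,"z":0,"hand":1},{"ax":0,"ay":0,"az":0,"x":0,"y":0,"z":0,"hand":1},{"ax":0,"ay":0,"az":0,"x":0,"y":0,"z":0,"hand":1}]'
python3 meas.py
```

```text
time: 7.52
eef_pos: [0.5481, 0.2704, 0.3378]
tcp_rot: [-0.697, -0.131, 0.053, 0.703]
contact_force: [-0.4, -0.5, -7.4]
opening: 0.241
t 7.52 phi -0.085 roll -0.006 z 0.044 THETA -0.041 [  nan 0.044   nan 0.044] [nan, np.float64(377.5), nan, np.float64(373.5)]
pos [0.5481 0.2704 0.3378] F [-0.4 -0.5 -7.4] home in tool mm [9.4 1.  1.4] yaw left 0.001
```

```bash
sed -i 's/^PHI0=-0.025/PHI0=-0.04/' meas.py
python3 -m inch '[{"ax":0,"ay":0,"az":0,"x":0,"y":0,"z":0,"hand":1},{"ax":0,"ay":0,"az":0,"x":0,"y":0,"z":0,"hand":1},{"ax":0,"ay":0,"az":0,"x":0,"y":0,"z":0,"hand":1},{"ax":0,"ay":0,"az":0,"x":0,"y":0,"z":0,"hand":1},{"ax":0,"ay":0,"az":0,"x":0,"y":0,"z":0,"hand":1}]'
python3 meas.py
```

```text
time: 7.98
eef_pos: [0.5478, 0.2704, 0.3376]
tcp_rot: [-0.697, -0.131, 0.053, 0.703]
contact_force: [0.8, -0.3, -8.3]
opening: 0.238
t 7.98 phi -0.070 roll -0.006 z 0.030 THETA -0.040 [  nan 0.031   nan 0.03 ] [nan, np.float64(374.5), nan, np.float64(370.5)]
pos [0.5478 0.2704 0.3376] F [ 0.8 -0.3 -8.3] home in tool mm [9.7 1.1 1.3] yaw left 0.001
```

```bash
sed -i 's/^PHI0=-0.04/PHI0=-0.05/' meas.py
python3 -m inch '[{"ax":0,"ay":0,"az":0,"x":0,"y":0,"z":0,"hand":1},{"ax":0,"ay":0,"az":0,"x":0,"y":0,"z":0,"hand":1},{"ax":0,"ay":0,"az":0,"x":0,"y":0,"z":0,"hand":1},{"ax":0,"ay":0,"az":0,"x":0,"y":0,"z":0,"hand":1},{"ax":0,"ay":0,"az":0,"x":0,"y":0,"z":0,"hand":1}]'
python3 meas.py
```

```text
time: 8.45
eef_pos: [0.5478, 0.2704, 0.3376]
tcp_rot: [-0.697, -0.131, 0.053, 0.703]
contact_force: [-0.2, -0.4, -7.2]
opening: 0.24
t 8.45 phi -0.060 roll -0.006 z 0.004 THETA -0.055 [0.004 0.005 0.001 0.007] [np.float64(284.5), np.float64(368.5), np.float64(286.5), np.float64(365.5)]
pos [0.5478 0.2704 0.3376] F [-0.2 -0.4 -7.2] home in tool mm [9.7 1.1 1.3] yaw left 0.001
```

```bash

python3 -m inch '[{"ax":0,"ay":0,"az":0.025,"x":3.6,"y":0,"z":0,"hand":1},{"ax":0,"ay":0,"az":0,"x":0,"y":0,"z":0,"hand":1},{"ax":0,"ay":0,"az":0,"x":0,"y":0,"z":0,"hand":1},{"ax":0,"ay":0,"az":0,"x":0,"y":0,"z":0,"hand":1},{"ax":0,"ay":0,"az":0.02,"x":2.9,"y":0,"z":0,"hand":1}]'
python3 meas.py
```

```text
time: 8.92
eef_pos: [0.5533, 0.2721, 0.3383]
tcp_rot: [-0.7, -0.115, 0.069, 0.701]
contact_force: [-0.5, -0.4, -8.0]
opening: 0.236
t 8.92 phi -0.014 roll -0.006 z -0.034 THETA -0.048 [-0.034 -0.033 -0.035 -0.034] [np.float64(275.5), np.float64(359.5), np.float64(278.5), np.float64(356.5)]
pos [0.5533 0.2721 0.3383] F [-0.5 -0.4 -8. ] home in tool mm [4.1 0.3 1.1] yaw left 0.001
```

```bash

python3 -m inch '[{"ax":0,"ay":0,"az":0.056,"x":8,"y":0,"z":0,"hand":1},{"ax":0,"ay":0,"az":0,"x":0,"y":0,"z":0,"hand":1},{"ax":0,"ay":0,"az":0,"x":0,"y":0,"z":0,"hand":1},{"ax":0,"ay":0,"az":0,"x":0,"y":0,"z":0,"hand":1}]'
python3 meas.py
```

```text
time: 9.3
eef_pos: [0.5618, 0.2742, 0.3387]
tcp_rot: [0.703, 0.096, -0.088, -0.699]
contact_force: [-0.6, -0.5, -8.0]
opening: 0.234
t 9.30 phi 0.040 roll -0.006 z -0.052 THETA -0.012 [-0.051    nan -0.053    nan] [np.float64(271.5), nan, np.float64(274.5), nan]
pos [0.5618 0.2742 0.3387] F [-0.6 -0.5 -8. ] home in tool mm [-4.7 -0.1  1.3] yaw left 0.002
```

```bash

python3 -m inch '[{"ax":0,"ay":0,"az":0.022,"x":1.2,"y":0,"z":0.3,"hand":1},{"ax":0,"ay":0,"az":0,"x":-0.5,"y":0,"z":0.3,"hand":1},{"ax":0,"ay":0,"az":0,"x":-0.5,"y":0,"z":0.3,"hand":1},{"ax":0,"ay":0,"az":0,"x":0,"y":0,"z":0,"hand":1}]'
python3 meas.py
```

```text
time: 9.68
eef_pos: [0.5616, 0.2752, 0.3389]
tcp_rot: [0.704, 0.088, -0.096, -0.698]
contact_force: [0.5, 0.4, -8.2]
opening: 0.239
t 9.68 phi 0.063 roll -0.006 z -0.072 THETA -0.009 [-0.072    nan -0.072    nan] [np.float64(266.5), nan, np.float64(270.5), nan]
pos [0.5616 0.2752 0.3389] F [ 0.5  0.4 -8.2] home in tool mm [-4.8  0.1  0.3] yaw left 0.002
```

```bash

python3 -m inch '[{"ax":0,"ay":0,"az":0.065,"x":9.4,"y":0,"z":0,"hand":1},{"ax":0,"ay":0,"az":0,"x":0,"y":0,"z":0,"hand":1},{"ax":0,"ay":0,"az":0,"x":0,"y":0,"z":0,"hand":1},{"ax":0,"ay":0,"az":0,"x":0,"y":0,"z":0,"hand":1}]'
python3 meas.py w6.png
```

```text
time: 10.07
eef_pos: [0.5708, 0.2775, 0.3388]
tcp_rot: [0.706, 0.065, -0.118, -0.695]
contact_force: [-0.9, 0.5, -8.1]
opening: 0.234
t 10.07 phi 0.127 roll -0.006 z -0.074 THETA 0.053 [-0.072    nan -0.076    nan] [np.float64(266.5), nan, np.float64(269.5), nan]
pos [0.5708 0.2775 0.3388] F [-0.9  0.5 -8.1] home in tool mm [-14.2   1.1   0.4] yaw left 0.002
```

View pics/w6.png

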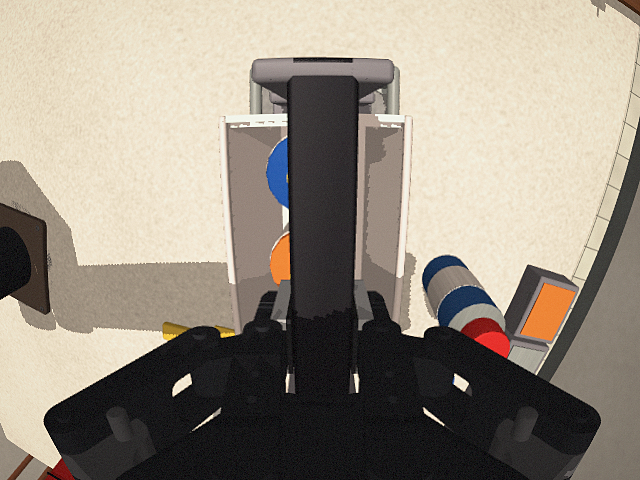

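```bash
sed -i "s/^PHI0=.*/PHI0=0.0;HOME=0/; s/HOME=0; HOME/HOME/; s/z+phi),zs/1.33*z+phi+.017),zs/" meas.py; head -4 meas.py | tail -1
python3 -m inch '[{"ax":0,"ay":0,"az":0.045,"x":6.5,"y":0,"z":0,"hand":1},{"ax":0,"ay":0,"az":0,"x":0,"y":0,"z":0,"hand":1},{"ax":0,"ay":0,"az":0,"x":0,"y":0,"z":0,"hand":1},{"ax":0,"ay":0,"az":0,"x":0,"y":0,"z":0,"hand":1},{"ax":0,"ay":0,"az":0,"x":0,"y":0,"z":0,"hand":1}]'
python3 meas.py
```

```text
def ext(m,r0,r1):  # outer edges left/right of the bar, mean of extreme rows
time: 10.53
eef_pos: [0.5767, 0.2792, 0.3385]
tcp_rot: [0.708, 0.049, -0.134, -0.692]
contact_force: [0.7, -0.2, -8.3]
opening: 0.238
t 10.53 phi 0.122 roll -0.006 z -0.051 THETA 0.071 [-0.05     nan -0.052    nan] [np.float64(271.5), nan, np.float64(274.5), nan]Traceback (most recent call last):
  File "meas.py", line 29, in <module>
    print('pos',s['eef_pos'].round(4),'F',s['contact_force'].round(1),'home in tool mm',(R.T@d*1000).round(1),'yaw left',round(HY-yaw,3))
                                                                                                                               ^^
NameError: name 'HY' is not defined
```

```bash
sed -i "s/^PHI0=.*/PHI0=0.0; HOME=np.array([.5569,.2742]); HY=.2627/" meas.py
python3 -m inch '[{"ax":0,"ay":0,"az":-0.03,"x":-4.4,"y":0,"z":0,"hand":1},{"ax":0,"ay":0,"az":0,"x":0,"y":0,"z":0,"hand":1},{"ax":0,"ay":0,"az":0,"x":0,"y":0,"z":0,"hand":1},{"ax":0,"ay":0,"az":0,"x":0,"y":0,"z":0,"hand":1},{"ax":0,"ay":0,"az":-0.05,"x":-7.3,"y":0,"z":0,"hand":1}]'
python3 meas.py
```

```text
time: 11.0
eef_pos: [0.5673, 0.2761, 0.3382]
tcp_rot: [0.705, 0.077, -0.106, -0.697]
contact_force: [1.3, -0.4, -8.2]
opening: 0.237
t 11.00 phi 0.043 roll -0.007 z -0.016 THETA 0.039 [-0.016 -0.016 -0.016 -0.015] [np.float64(279.5), np.float64(363.5), np.float64(282.5), np.float64(360.5)]
pos [0.5673 0.2761 0.3382] F [ 1.3 -0.4 -8.2] home in tool mm [-10.6   0.4   0.8] yaw left 0.003
```

```bash

python3 -m inch '[{"ax":0,"ay":0,"az":-0.042,"x":-7,"y":0,"z":0,"hand":1},{"ax":0,"ay":0,"az":0,"x":-1,"y":0,"z":0,"hand":1},{"ax":0,"ay":0,"az":0,"x":-1,"y":0,"z":0,"hand":1},{"ax":0,"ay":0,"az":0,"x":-1,"y":0,"z":0,"hand":1},{"ax":0,"ay":0,"az":0,"x":0,"y":0,"z":0,"hand":1}]'
python3 meas.py
```

```text
time: 11.47
eef_pos: [0.5564, 0.2736, 0.3397]
tcp_rot: [0.703, 0.091, -0.092, -0.699]
contact_force: [0.3, 0.1, -8.0]
opening: 0.239
t 11.47 phi 0.002 roll -0.006 z -0.016 THETA -0.002 [-0.016 -0.016 -0.016 -0.016] [np.float64(279.5), np.float64(363.5), np.float64(282.5), np.float64(360.5)]
pos [0.5564 0.2736 0.3397] F [ 0.3  0.1 -8. ] home in tool mm [ 0.7 -0.   0.4] yaw left 0.002
```

```bash

python3 -m inch '[{"ax":0,"ay":0,"az":0.002,"x":0.3,"y":0,"z":0,"hand":1},{"ax":0,"ay":0,"az":0,"x":0,"y":0,"z":0,"hand":1},{"ax":0,"ay":0,"az":0,"x":0,"y":0,"z":0,"hand":1},{"ax":0,"ay":0,"az":0,"x":0,"y":0,"z":0,"hand":1},{"ax":0,"ay":0,"az":0,"x":0,"y":0,"z":0,"hand":1}]'
python3 meas.py
```

```text
time: 11.93
eef_pos: [0.5565, 0.2737, 0.3396]
tcp_rot: [0.703, 0.091, -0.093, -0.699]
contact_force: [-0.1, -0.2, -7.1]
opening: 0.238
t 11.93 phi 0.003 roll -0.006 z -0.012 THETA 0.005 [-0.012 -0.012 -0.012 -0.011] [np.float64(280.5), np.float64(364.5), np.float64(283.5), np.float64(361.5)]
pos [0.5565 0.2737 0.3396] F [-0.1 -0.2 -7.1] home in tool mm [ 0.5 -0.   0.4] yaw left 0.002
```

```bash

python3 -m inch '[{"ax":0,"ay":0,"az":-0.009,"x":-1.3,"y":0,"z":0,"hand":1},{"ax":0,"ay":0,"az":0,"x":0,"y":0,"z":0,"hand":1},{"ax":0,"ay":0,"az":0,"x":0,"y":0,"z":0,"hand":1},{"ax":0,"ay":0,"az":0,"x":0,"y":0,"z":0,"hand":1},{"ax":0,"ay":0,"az":0,"x":0,"y":0,"z":0,"hand":1}]'
python3 meas.py
```

```text
time: 12.4
eef_pos: [0.5551, 0.2733, 0.3397]
tcp_rot: [0.703, 0.094, -0.09, -0.699]
contact_force: [0.4, 1.3, -7.0]
opening: 0.24
t 12.40 phi -0.006 roll -0.006 z -0.011 THETA -0.004 [-0.008 -0.012 -0.012 -0.011] [np.float64(281.5), np.float64(364.5), np.float64(283.5), np.float64(361.5)]
pos [0.5551 0.2733 0.3397] F [ 0.4  1.3 -7. ] home in tool mm [1.9 0.  0.4] yaw left 0.002
```

Steady; hold on in longer steps.

```bash

python3 -m inch '[{"ax":0,"ay":0,"az":0,"x":0,"y":0,"z":0,"hand":1},{"ax":0,"ay":0,"az":0,"x":0,"y":0,"z":0,"hand":1},{"ax":0,"ay":0,"az":0,"x":0,"y":0,"z":0,"hand":1},{"ax":0,"ay":0,"az":0,"x":0,"y":0,"z":0,"hand":1},{"ax":0,"ay":0,"az":0,"x":0,"y":0,"z":0,"hand":1}]'
python3 meas.py
```

```text
time: 12.87
eef_pos: [0.5552, 0.2733, 0.3397]
tcp_rot: [0.703, 0.094, -0.09, -0.699]
contact_force: [-0.3, 0.3, -7.7]
opening: 0.236
t 12.87 phi -0.006 roll -0.006 z -0.007 THETA 0.002 [-0.008 -0.007 -0.007 -0.006] [np.float64(281.5), np.float64(365.5), np.float64(284.5), np.float64(362.5)]
pos [0.5552 0.2733 0.3397] F [-0.3  0.3 -7.7] home in tool mm [1.8 0.  0.4] yaw left 0.002
```

```bash

python3 -m inch '[{"ax":0,"ay":0,"az":-0.013,"x":-1.9,"y":0,"z":0,"hand":1},{"ax":0,"ay":0,"az":0,"x":0,"y":0,"z":0,"hand":1},{"ax":0,"ay":0,"az":0,"x":0,"y":0,"z":0,"hand":1},{"ax":0,"ay":0,"az":0,"x":0,"y":0,"z":0,"hand":1},{"ax":0,"ay":0,"az":0,"x":0,"y":0,"z":0,"hand":1}]'
python3 meas.py
```

```text
time: 13.33
eef_pos: [0.5534, 0.2728, 0.3397]
tcp_rot: [0.702, 0.099, -0.085, -0.7]
contact_force: [-0.4, 0.4, -7.1]
opening: 0.238
t 13.33 phi -0.019 roll -0.006 z -0.007 THETA -0.012 [-0.008 -0.007 -0.007 -0.007] [np.float64(281.5), np.float64(365.5), np.float64(284.5), np.float64(362.5)]
pos [0.5534 0.2728 0.3397] F [-0.4  0.4 -7.1] home in tool mm [3.8 0.1 0.4] yaw left 0.002
```

```bash

python3 -m inch '[{"ax":0,"ay":0,"az":0,"x":0,"y":0,"z":0,"hand":1},{"ax":0,"ay":0,"az":0,"x":0,"y":0,"z":0,"hand":1},{"ax":0,"ay":0,"az":0,"x":0,"y":0,"z":0,"hand":1},{"ax":0,"ay":0,"az":0,"x":0,"y":0,"z":0,"hand":1},{"ax":0,"ay":0,"az":0,"x":0,"y":0,"z":0,"hand":1}]'
python3 meas.py
```

```text
time: 13.8
eef_pos: [0.5534, 0.2728, 0.3397]
tcp_rot: [0.702, 0.099, -0.085, -0.7]
contact_force: [-0.1, 0.2, -8.2]
opening: 0.237
t 13.80 phi -0.019 roll -0.006 z -0.011 THETA -0.017 [-0.008 -0.012 -0.012 -0.011] [np.float64(281.5), np.float64(364.5), np.float64(283.5), np.float64(361.5)]
pos [0.5534 0.2728 0.3397] F [-0.1  0.2 -8.2] home in tool mm [3.8 0.1 0.4] yaw left 0.002
```

```bash

python3 -m inch '[{"ax":0,"ay":0,"az":0,"x":0,"y":0,"z":0,"hand":1},{"ax":0,"ay":0,"az":0,"x":0,"y":0,"z":0,"hand":1},{"ax":0,"ay":0,"az":0.016,"x":2.3,"y":0,"z":0,"hand":1},{"ax":0,"ay":0,"az":0,"x":0,"y":0,"z":0,"hand":1},{"ax":0,"ay":0,"az":0,"x":0,"y":0,"z":0,"hand":1}]'
python3 meas.py
```

```text
time: 14.27
eef_pos: [0.5559, 0.2735, 0.3396]
tcp_rot: [0.703, 0.093, -0.091, -0.699]
contact_force: [-1.0, -0.6, -7.9]
opening: 0.24
t 14.27 phi -0.003 roll -0.006 z -0.014 THETA -0.004 [-0.012 -0.012 -0.016 -0.016] [np.float64(280.5), np.float64(364.5), np.float64(282.5), np.float64(360.5)]
pos [0.5559 0.2735 0.3396] F [-1.  -0.6 -7.9] home in tool mm [1.1 0.  0.5] yaw left 0.002
```

```bash

python3 -m inch '[{"ax":0,"ay":0,"az":0,"x":0,"y":0,"z":0,"hand":1},{"ax":0,"ay":0,"az":0,"x":0,"y":0,"z":0,"hand":1},{"ax":0,"ay":0,"az":0,"x":0,"y":0,"z":0,"hand":1},{"ax":0,"ay":0,"az":0,"x":0,"y":0,"z":0,"hand":1},{"ax":0,"ay":0,"az":0,"x":0,"y":0,"z":0,"hand":1}]'
python3 meas.py
```

```text
time: 14.73
eef_pos: [0.5555, 0.2735, 0.3398]
tcp_rot: [0.703, 0.093, -0.091, -0.699]
contact_force: [0.4, -0.2, -7.0]
opening: 0.238
t 14.73 phi -0.003 roll -0.006 z -0.012 THETA -0.001 [-0.012 -0.012 -0.012 -0.011] [np.float64(280.5), np.float64(364.5), np.float64(283.5), np.float64(361.5)]
pos [0.5555 0.2735 0.3398] F [ 0.4 -0.2 -7. ] home in tool mm [1.5 0.  0.4] yaw left 0.002
```

```bash

python3 -m inch '[{"ax":0,"ay":0,"az":-0.002,"x":0,"y":0,"z":0,"hand":1},{"ax":0,"ay":0,"az":0,"x":0,"y":0,"z":0,"hand":1},{"ax":0,"ay":0,"az":0,"x":0,"y":0,"z":0,"hand":1},{"ax":0,"ay":0,"az":0,"x":0,"y":0,"z":0,"hand":1},{"ax":0,"ay":0,"az":0,"x":0,"y":0,"z":0,"hand":1}]'
python3 meas.py
```

```text
time: 15.2
eef_pos: [0.5556, 0.2735, 0.3397]
tcp_rot: [0.703, 0.094, -0.09, -0.699]
contact_force: [0.1, -0.4, -8.5]
opening: 0.236
t 15.20 phi -0.005 roll -0.006 z -0.010 THETA -0.001 [-0.008 -0.012 -0.007 -0.011] [np.float64(281.5), np.float64(364.5), np.float64(284.5), np.float64(361.5)]
pos [0.5556 0.2735 0.3397] F [ 0.1 -0.4 -8.5] home in tool mm [1.5 0.  0.4] yaw left 0.002
```

```bash

python3 -m inch '[{"ax":0,"ay":0,"az":-0.004,"x":-0.6,"y":0,"z":0,"hand":1},{"ax":0,"ay":0,"az":0,"x":0,"y":0,"z":0,"hand":1},{"ax":0,"ay":0,"az":0,"x":0,"y":0,"z":0,"hand":1},{"ax":0,"ay":0,"az":0,"x":0,"y":0,"z":0,"hand":1},{"ax":0,"ay":0,"az":0,"x":0,"y":0,"z":0,"hand":1}]'
python3 meas.py
```

```text
time: 15.67
eef_pos: [0.555, 0.2733, 0.3397]
tcp_rot: [0.703, 0.095, -0.089, -0.699]
contact_force: [0.0, -0.7, -7.5]
opening: 0.239
t 15.67 phi -0.009 roll -0.006 z -0.007 THETA -0.001 [-0.004 -0.007 -0.007 -0.006] [np.float64(282.5), np.float64(365.5), np.float64(284.5), np.float64(362.5)]
pos [0.555  0.2733 0.3397] F [ 0.  -0.7 -7.5] home in tool mm [2.1 0.  0.4] yaw left 0.002
```

```bash

python3 -m inch '[{"ax":0,"ay":0,"az":-0.013,"x":-1.9,"y":0,"z":0,"hand":1},{"ax":0,"ay":0,"az":0,"x":0,"y":0,"z":0,"hand":1},{"ax":0,"ay":0,"az":0,"x":0,"y":0,"z":0,"hand":1},{"ax":0,"ay":0,"az":0,"x":0,"y":0,"z":0,"hand":1},{"ax":0,"ay":0,"az":0,"x":0,"y":0,"z":0,"hand":1}]'
python3 meas.py
```

```text
time: 16.13
eef_pos: [0.5532, 0.2728, 0.3398]
tcp_rot: [0.702, 0.1, -0.084, -0.7]
contact_force: [-0.4, 0.6, -8.2]
opening: 0.232
t 16.13 phi -0.022 roll -0.006 z -0.010 THETA -0.018 [-0.008 -0.012 -0.007 -0.011] [np.float64(281.5), np.float64(364.5), np.float64(284.5), np.float64(361.5)]
pos [0.5532 0.2728 0.3398] F [-0.4  0.6 -8.2] home in tool mm [4.  0.1 0.4] yaw left 0.002
```

```bash

python3 -m inch '[{"ax":0,"ay":0,"az":0,"x":0,"y":0,"z":0,"hand":1},{"ax":0,"ay":0,"az":0.017,"x":2.5,"y":0,"z":0,"hand":1},{"ax":0,"ay":0,"az":0,"x":0,"y":0,"z":0,"hand":1},{"ax":0,"ay":0,"az":0,"x":0,"y":0,"z":0,"hand":1},{"ax":0,"ay":0,"az":0,"x":0,"y":0,"z":0,"hand":1}]'
python3 meas.py
```

```text
time: 16.6
eef_pos: [0.5557, 0.2735, 0.3396]
tcp_rot: [0.703, 0.094, -0.09, -0.699]
contact_force: [0.1, 1.1, -8.3]
opening: 0.234
t 16.60 phi -0.005 roll -0.006 z -0.011 THETA -0.003 [-0.008 -0.012 -0.012 -0.011] [np.float64(281.5), np.float64(364.5), np.float64(283.5), np.float64(361.5)]
pos [0.5557 0.2735 0.3396] F [ 0.1  1.1 -8.3] home in tool mm [1.3 0.  0.4] yaw left 0.002
```

```bash

python3 -m inch '[{"ax":0,"ay":0,"az":0,"x":0,"y":0,"z":0,"hand":1},{"ax":0,"ay":0,"az":0,"x":0,"y":20,"z":0,"hand":1},{"ax":0,"ay":0,"az":0,"x":0,"y":30,"z":0,"hand":1},{"ax":0,"ay":0,"az":0,"x":0,"y":30,"z":0,"hand":1},{"ax":0,"ay":0,"az":0,"x":0,"y":18,"z":0,"hand":1}]'
python3 meas.py w7.png
```

```text
time: 17.07
eef_pos: [0.5546, 0.2724, 0.2379]
tcp_rot: [0.703, 0.092, -0.092, -0.699]
contact_force: [-0.8, -0.4, -9.8]
opening: 0.24
t 17.07 phi 0.000 roll -0.007 z -0.007 THETA 0.008 [-0.008 -0.007 -0.007 -0.006] [np.float64(281.5), np.float64(365.5), np.float64(284.5), np.float64(362.5)]
pos [0.5546 0.2724 0.2379] F [-0.8 -0.4 -9.8] home in tool mm [ 2.7 -0.   1.1] yaw left 0.002
```

View pics/w7.png

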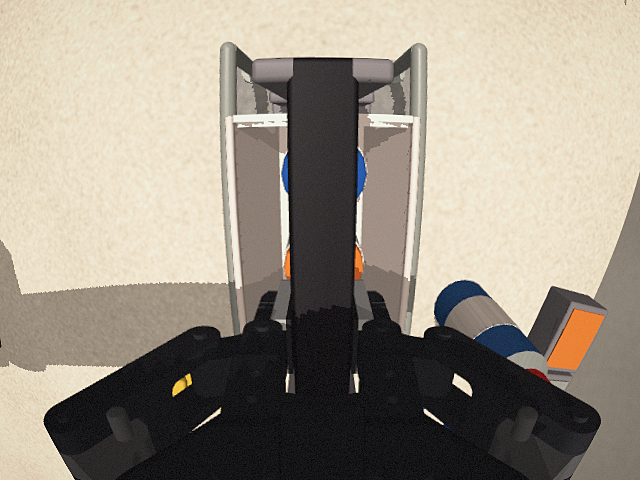

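```bash

python3 -m inch '[{"ax":0,"ay":0,"az":-0.005,"x":-0.7,"y":15,"z":0,"hand":1},{"ax":0,"ay":0,"az":0,"x":0,"y":14,"z":0,"hand":1},{"ax":0,"ay":0,"az":0,"x":0,"y":7,"z":0,"hand":1},{"ax":0,"ay":0,"az":0,"x":0,"y":3,"z":0,"hand":1},{"ax":0,"ay":0,"az":0,"x":0,"y":1.5,"z":0,"hand":1}]'
python3 meas.py
```

```text
time: 17.53
eef_pos: [0.5559, 0.2726, 0.201]
tcp_rot: [0.703, 0.095, -0.088, -0.699]
contact_force: [0.1, 0.0, -7.0]
opening: 0.236
t 17.53 phi -0.009 roll -0.006 z -0.007 THETA -0.001 [-0.004 -0.007 -0.007 -0.006] [np.float64(282.5), np.float64(365.5), np.float64(284.5), np.float64(362.5)]
pos [0.5559 0.2726 0.201 ] F [ 0.1  0.  -7. ] home in tool mm [1.4 0.  1.3] yaw left 0.002
```

```bash

python3 -m inch '[{"ax":0,"ay":0,"az":0.004,"x":0.6,"y":2,"z":0,"hand":1},{"ax":0,"ay":0,"az":0,"x":0,"y":1.5,"z":0,"hand":1},{"ax":0,"ay":0,"az":0,"x":0,"y":1,"z":0,"hand":1},{"ax":0,"ay":0,"az":0,"x":0,"y":1,"z":0,"hand":1},{"ax":0,"ay":0,"az":0,"x":0,"y":0.5,"z":0,"hand":1}]'
python3 meas.py
```

```text
time: 18.0
eef_pos: [0.5575, 0.2736, 0.1979]
tcp_rot: [0.702, 0.095, -0.088, -0.7]
contact_force: [-1.0, 2.5, 1.6]
opening: 0.241
t 18.00 phi -0.009 roll -0.005 z -0.002 THETA 0.005 [ 0.    -0.003 -0.002 -0.002] [np.float64(283.5), np.float64(366.5), np.float64(285.5), np.float64(363.5)]
pos [0.5575 0.2736 0.1979] F [-1.   2.5  1.6] home in tool mm [-0.4 -0.   0.7] yaw left 0.002
```

```bash

python3 -m inch '[{"ax":0,"ay":0,"az":0,"x":0,"y":1,"z":0,"hand":1},{"ax":0,"ay":0,"az":0,"x":0,"y":0,"z":0,"hand":1},{"ax":0,"ay":0,"az":0,"x":0,"y":0,"z":0,"hand":1}]'
python3 -m inch '[{"ax":0,"ay":0,"az":0,"x":0,"y":0,"z":0,"hand":0.2},{"ax":0,"ay":0,"az":0,"x":0,"y":0,"z":0,"hand":0},{"ax":0,"ay":0,"az":0,"x":0,"y":0,"z":0,"hand":-0.2},{"ax":0,"ay":0,"az":0,"x":0,"y":0,"z":0,"hand":-0.2},{"ax":0,"ay":0,"az":0,"x":0,"y":0,"z":0,"hand":-0.2}]'
python3 meas.py
```

```text
time: 18.3
eef_pos: [0.5576, 0.274, 0.1976]
tcp_rot: [0.702, 0.096, -0.088, -0.7]
contact_force: [-2.1, 4.5, 5.3]
opening: 0.237
time: 18.72
eef_pos: [0.5567, 0.2724, 0.1941]
tcp_rot: [0.703, 0.094, -0.09, -0.699]
contact_force: [-0.0, 0.7, 0.2]
opening: 0.599
t 18.72 phi -0.006 roll -0.007 z 0.018 THETA 0.035 [0.017 0.018 0.016 0.021] [np.float64(287.5), np.float64(371.5), np.float64(289.5), np.float64(368.5)]
pos [0.5567 0.2724 0.1941] F [-0.   0.7  0.2] home in tool mm [ 0.7 -0.   1.6] yaw left 0.002
```

Released; raise straight up (slowly at first) and check.

```bash

python3 -m inch '[{"ax":0,"ay":0,"az":0,"x":0,"y":-8,"z":0,"hand":-0.4},{"ax":0,"ay":0,"az":0,"x":0,"y":-20,"z":0,"hand":-0.4},{"ax":0,"ay":0,"az":0,"x":0,"y":-30,"z":0,"hand":-0.4},{"ax":0,"ay":0,"az":0,"x":0,"y":-30,"z":0,"hand":-0.4},{"ax":0,"ay":0,"az":0,"x":0,"y":-20,"z":0,"hand":-0.4}]'
python3 -m inch '[{"ax":0,"ay":0,"az":0,"x":0,"y":0,"z":0,"hand":-0.4},{"ax":0,"ay":0,"az":0,"x":0,"y":0,"z":0,"hand":-0.4},{"ax":0,"ay":0,"az":0,"x":0,"y":0,"z":0,"hand":-0.4},{"ax":0,"ay":0,"az":0,"x":0,"y":0,"z":0,"hand":-0.4},{"ax":0,"ay":0,"az":0,"x":0,"y":0,"z":0,"hand":-0.4}]'
python3 -m inch '[{"ax":0,"ay":0,"az":0,"x":0,"y":0,"z":0,"hand":-0.4},{"ax":0,"ay":0,"az":0,"x":0,"y":0,"z":0,"hand":-0.4},{"ax":0,"ay":0,"az":0,"x":0,"y":0,"z":0,"hand":-0.4},{"ax":0,"ay":0,"az":0,"x":0,"y":0,"z":0,"hand":-0.4},{"ax":0,"ay":0,"az":0,"x":0,"y":0,"z":0,"hand":-0.4}]'
python3 - <<'E'
from h import *
c=shot('wrist','w8.png'); d=shot('side','s8.png')
cv2.imwrite('pics/fin.png',np.hstack([cv2.resize(c['img'],(400,300)),cv2.resize(d['img'][90:360,150:510],(400,300))])[:,:,::-1])
E
```

```text
time: 19.18
eef_pos: [0.5565, 0.2735, 0.3064]
tcp_rot: [0.703, 0.096, -0.088, -0.699]
contact_force: [0.5, 0.1, 0.1]
opening: 0.702
time: 19.6
eef_pos: [0.555, 0.273, 0.3]
tcp_rot: [0.703, 0.093, -0.091, -0.699]
contact_force: [-0.3, 0.9, -0.4]
opening: 0.702
time: 20.02
eef_pos: [0.5558, 0.2733, 0.3022]
tcp_rot: [0.703, 0.094, -0.09, -0.699]
contact_force: [-0.1, -0.1, 0.4]
opening: 0.699
```

View pics/fin.png

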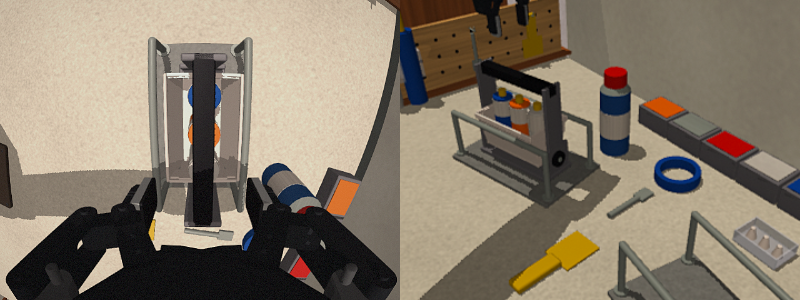

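```bash
python3 -c "
from plant import sign_off; print(sign_off())"
```

```text
the job is handed in; nothing more can be done
None
```

I carried the bin unit to the home rack. It stands there between the rails, released, and I handed the job in about 20 s into the run. No verdict was reported.

- **Lift and carry:** I gripped the bar, turned the frame to take out the bin's lean on the rail, and lifted clear. I then carried it over, reading the bin's tilt from the wrist camera about every 0.4 s and correcting with small frame turns.
- **Hold over the home rack:** the frame was level and the bin steady from about 11.0 s to 16.6 s. Over that time the measured lean stayed within about 0.02 rad, after an initial 0.04 at the start. Frame tilt was at most about 0.02 rad once settled.
- **Set-down:** floor contact came at a few newtons. The unit is aligned to about 2 mm and 0.002 rad against my estimate of the rack's pose, which the wrist camera had agreed with to about 2 mm.
- **Final pictures:** the unit stands centred in the rack with the gripper clear above it. The scraper, opener, tape roll, cap tray and cleaner look unmoved; the jar was outside the last pictures.

**Disagreements:**
- My first tilt formula did not match how the bin drifted. I replaced it with an empirical one (tilt reading scaled by 1.33, plus 0.017 rad), so absolute tilt is only certain to a few hundredths of a radian. I did not find the cause.
- Just before touchdown the unit seemed to sit 2–3 mm lower in the grip than when first gripped; it stood on the floor normally.
- At release the bin was leaning slightly to +x (tilt reading about 0.02 rad, 0.035 by the formula), so it has probably come to rest lightly on that rail. I did not measure its tilt again.

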